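Pack and wedge an edge joint on the clamping board

ROBOT

A 6-joint arm with a two-finger parallel gripper is mounted at the origin on the work surface. World frame = base frame: x ahead of the robot, y to its left, z up, the work surface at z = 0. Lengths are in m, angles in rad, forces in N, time in s.
With the tool pointing down it reaches from about 0.225 to 0.725 m from the base axis. Payload 3.1 kg.
Tool frame: the origin (TCP) lies at the very end of the fingers, on their centre line; the grasp point (between the pads) lies env.grip_depth behind it (env.grip_depth is the distance from the TCP to the grasp point, in m); z points along the fingers, y is the line along which they close (so a half turn about z gives the same grasp; the last joint's range is limited). The gripper opens to 85 mm and grips with 20 to 120 N. Pads are 22 mm wide; open, the fingers measure 114 mm over their backs; the gripper's body (76 mm by 85 mm) begins 54 mm behind the grasp point. The pads swing forward as they close: fully open they stand 13 mm farther back than shut.
Start: joints at [-1.312, 0.048, 0.099, 1.622, 0, 1.443], TCP at [0.198, -0.486, 0.231] pointing down, gripper open.
Joint ranges: [-2.91, 2.91], [-0.99, 1.94], [-1.21, 1.42], [-2.12, 2.29], [-1.49, 1.47], [-3.14, 3.14]. Speed limits (rad/s): [2.79, 2.79, 3.14, 3.14, 3.14, 3.14].

INTERFACE

Orientations are given as a 3x3 rotation matrix whose columns are the frame's x, y, z axes.
In Python, from bench import env, cams, ticket gives the robot as it stands.
- The arm moves only by the tool send_rows, never from a script. Its argument "plan" is a list of rows, each a list of 3 entries, a list of its own where there are three numbers: the closure, from -1 (fully open) to 1 (shut), then the shift along the tool's x, y, z in m, then the turn, a rotation vector about the tool's x, y, z in degrees. A call has 1 to 5 rows; each row shifts and turns the commanded pose from where the row before left it, along the tool's axes as they then stand; what a row does not reach is not made up. A row lasts 1/8 s, in which the tool goes at most 62.5 mm and 10.7 degrees, less where a joint would pass 70% of its speed; a pose out of reach is approached as far as the arm can. A call is refused whole if a number of a shift passes 0.0625 or a number of a turn 10.7, either way. A call with a gripper value outside its range is refused whole. The fingers move at their own pace and stop on an object; "force" is the grip in N (left out, the last holds). Time passes only in rows, so rows that do not move let the fingers close. It gives the time, the measured TCP pose, the force, the opening and the grip force at its end, in the units of the state.
- env.observe(): the state, without advancing time (a new reading comes with each control period).
- cams.get_image(name): name is "scene" or "side" or "wrist"; returns the picture (400x640x3 uint8, red, green, blue); there is no depth.
- cams.camera_info(name): a dict with "vertical_fov" (degrees; the focal length in pixels is half the picture's height over the tangent of half this angle, whatever the lens; pixels are square), "cx", "cy" (the principal point, pixels), "R" (3x3) and "t" (3): a world point X has camera coordinates R X + t; the wrist camera has in their place "mount" (4x4, takes a point from camera to tool coordinates, whose origin is the TCP and whose axes are the flange's). Camera axes: x right, y down, z forward; pixel columns grow to the right and rows downward; lengths in m; the calibration is good to about 2 mm. A picture is of the moment at which its call begins: read the wrist's pose just before it. camera_info takes no time and is no camera call.
- ticket.hand_in(): hands the job in; it is judged then, once.
Trained networks look in the newest picture that a camera, given by its name, has taken for a name from the list of things; names that differ only in an ending like _2 or _b are one class to them, and where a whole thing is asked for, a point or a joint stands for the part that bears it (a point fixed in the world has none). Each returns a list of dicts, best first, with "conf" (0 to 1); they miss things now and then, are a little off and sometimes report something else, mostly with a low value. They report only what shows in the picture. A call takes as long as a camera call. They do not tell look-alikes from the thing itself.
- cams.boxes_of(name, camera): "uv" ([column, row] in pixels, amid what is visible of it).
- cams.spot_point(name, camera): "uv" ([column, row] in pixels: a listed point, or the origin of a listed thing).
The state is a dict: "time": time; "joint_positions": joint angles; "joint_vel": joint speeds; "effort": joint torques, N m; "tool_pos": TCP position; "ee_rot": TCP orientation; "ft_force": force on the tool from outside, world axes, zero at the start; "moment": the same for the moment, N m; "opening": finger opening in m; "finger_force": force on a finger pad.
Only numpy, scipy, OpenCV 4.12 (cv2) and the standard library are available. Lean on these libraries where they do the work, as an engineer would, in place of code of your own. Each camera call takes 0.05 s, during which the arm holds its last target. There are 200 camera calls.

TASK

The two pine boards on the clamping board have to be squeezed together against the fence. Stand packers from the rack upright on edge between the near board and the slanted stop rail, as many as it takes for the wedge to jam with its tip in the second (narrow) half of the rail, then slide the wedge, lying flat, tip first along the rail into the space left and push firmly until you feel everything go tight from rail to fence. Finish while still gripping the wedge and holding the stack tight, and leave the glue bottle, cup, tape roll and sanding block where they are.

Things in the scene. Friction and masses are not known exactly. Their poses are not given: they have to be found in the camera images.
- jig: Clamping board: a fixed plywood base 300 x 300 mm and 12 mm thick, top at z = 12 mm. Origin: centre of its underside. Its x axis points across the boards from the stop rail to the fence, its y axis runs along the fence. Two T-tracks are let in flush.
- fence: Straight wooden fence fixed along the far side of the clamping board, 300 mm long, 40 wide, 25 high. Origin: middle of the foot of its inner face, 100 mm from the clamping board's centre; x points from the boards into the fence, y along the face. The boards are to be pressed against this face.
- rail: Slanted stop rail: fixed wooden bar 162 mm long (y), 40 wide, 18 high, bolted to the clamping board at a place that varies. Origin: middle of the foot of its inner face (plane x = 0; the bar is on the -x side), at z = 12 mm. Turned 0.1526 rad from the fence (1 in 6.5, as the wedge), so the gap to the near board is widest at its +y end, narrowest at its -y end. Its middle is at jig y = -50 mm.
- board_far: Pine board 70 mm wide (its x) x 160 mm long (its y) x 18 mm thick, 0.12 kg, lying loose and flat on the clamping board next to the fence, its middle at about jig y = -50 mm; a push of 1 to 2 N slides it. Origin: centre of its underside.
- board_near: Pine board of the same size, flat beside the first, on the rail's side. Origin: centre of its underside. There are a few mm of slack between the boards and at the fence; pushed tight, its edge facing the rail is 140 mm from the fence's face. The gap to pack, from there to the middle of the rail's face, is 18 to 34 mm.
- rack: Fixed wooden rack 122 x 44 mm, with four slots 10 mm above the bench and 24 mm apart along its x, each 12 mm deep and 11 mm wide, in which the packers stand with 8 mm sticking out at both ends and 22 mm above. Origin: centre of its underside.
- packer0: Plywood packer, a plain strip 9 mm thick (its x) x 60 mm long (its y) x 34 mm high (its z), 15 g, one of four alike. At the start it stands on its long edge in a slot of the rack. Origin: centre of its underside.
- packer1: Plywood packer, a plain strip 9 mm thick (its x) x 60 mm long (its y) x 34 mm high (its z), 15 g, one of four alike. At the start it stands on its long edge in a slot of the rack. Origin: centre of its underside.
- packer2: Plywood packer, a plain strip 9 mm thick (its x) x 60 mm long (its y) x 34 mm high (its z), 15 g, one of four alike. At the start it stands on its long edge in a slot of the rack. Origin: centre of its underside.
- packer3: Plywood packer, a plain strip 9 mm thick (its x) x 60 mm long (its y) x 34 mm high (its z), 15 g, one of four alike. At the start it stands on its long edge in a slot of the rack. Origin: centre of its underside.
- wedge: Hardwood wedge 150 mm long, 30 high, 90 g, 1 in 6.5 taper: 6 mm thick at its tip (y = -120 mm), 29 at its tail (y = +30). On top a straight grip block 16 thick (x), 50 long (y), 30 to 66 mm above the underside. Origin: underside, below the block's middle. Flat face: plane x = +12 mm, goes against the packers; slanting face on the -x side, goes against the rail. Starts lying on its underside.
- wedge_tip (a point): Middle of the foot of the wedge's thin end (y = -120, x = +9 mm in the wedge's frame).
- wedge_grip (a point): Middle of the wedge's grip block, 55 mm above the wedge's underside.
- glue_bottle: White glue bottle with an orange nozzle, 54 mm across, 146 mm tall; bystander. Origin: centre of its underside.
- cup: Paper cup, 80 mm across, 95 mm tall; bystander. Origin: centre of its underside.
- tape_roll: Roll of masking tape lying flat, 104 mm across, 24 mm high; bystander. Origin: centre of its underside.
- sanding_block: Cork sanding block, 100 x 60 x 24 mm; bystander. Origin: centre of its underside.
Not all that is in view belongs to the job. Leave any purple look-alike of the packer2 alone. Leave any orange look-alike of the board_near alone.

How it is judged:
At the end, for the whole second after the job is handed in: Fingers grip the wedge (> 3 N), flat and still; tip past mid-rail, at most 4 mm beyond the narrow end. Forces: wedge-rail > 3 N, wedge to upright packer, packer to near board > 2 N, board to board > 1.5 N, far board to fence > 1 N. Tilt: boards, wedge < 0.08, packer < 0.15 rad (contact force between the fingers and wedge above 3 N and contact force between wedge and rail above 3 N and ((contact force between wedge and packer0 above 2 N and angle between packer0's own z axis and vertical below 0.15 rad) or (contact force between wedge and packer1 above 2 N and angle between packer1's own z axis and vertical below 0.15 rad) or (contact force between wedge and packer2 above 2 N and angle between packer2's own z axis and vertical below 0.15 rad) or (contact force between wedge and packer3 above 2 N and angle between packer3's own z axis and vertical below 0.15 rad)) and ((contact force between board_near and packer0 above 2 N and angle between packer0's own z axis and vertical below 0.15 rad) or (contact force between board_near and packer1 above 2 N and angle between packer1's own z axis and vertical below 0.15 rad) or (contact force between board_near and packer2 above 2 N and angle between packer2's own z axis and vertical below 0.15 rad) or (contact force between board_near and packer3 above 2 N and angle between packer3's own z axis and vertical below 0.15 rad)) and contact force between board_near and board_far above 1.5 N and contact force between board_far and fence above 1 N and y of wedge_tip in the frame of rail between -0.085 and 0 m and angle between each of wedge, board_near, board_far's own z axis and vertical below 0.08 rad and z of wedge in the frame of jig below 0.017 m and linear speed of wedge below 0.02 m/s); the arm keeps its last pose, push and grip.
It fails at once if a bystander is pushed more than 40 mm out of its place (distance of any of glue_bottle, cup, tape_roll, sanding_block from where it was at the start of the episode above 0.04 m).
It also fails if it takes over 72 s, if anything falls off the work surface, if the arm or the gripper's body presses on something with over 40 N, if the wrist force passes 120 N, or if a joint passes its speed limit or range.

## Working session

There is one attempt and no reset: what is moved stays moved. The work goes in short steps, Python scripts to look and compute and a tool call to move; the robot and the scene stay as the last step left them, time stands still between calls to the robot, and variables do not carry over. Pictures are saved under pics/ and viewed, at most 10 in all, crops included, and the job is handed in when it is done.

Besides the shell and the picture viewer there is one more tool, called as a command line: name --argument value ..., lists and objects as JSON in quotes. send_rows: Moves the arm, as the interface text tells. Its arguments: {"type":"object","properties":{"plan":{"type":"array","items":{"type":"array"}},"force":{"type":"number"}},"required":["plan"]}

```bash
mkdir -p pics; ls; cat > h.py <<'E'
import numpy as np, cv2, sys
from bench import env, cams, ticket
def cam(name):
    i=cams.camera_info(name); f=200/np.tan(np.radians(i['vertical_fov'])/2)
    if 'R' in i: R=np.array(i['R']);t=np.array(i['t'])
    else:
        s=env.observe(); M=np.array(i['mount']); T=np.eye(4);T[:3,:3]=s['ee_rot'];T[:3,3]=s['tool_pos']
        W=np.linalg.inv(T@M); R=W[:3,:3];t=W[:3,3]
    return f,i['cx'],i['cy'],R,t
def ray(c,uv,z):
    f,cx,cy,R,t=c; d=R.T@np.array([(uv[0]-cx)/f,(uv[1]-cy)/f,1]); o=-R.T@t
    return o+d*(z-o[2])/d[2]
def proj(c,X):
    f,cx,cy,R,t=c; p=R@np.array(X)+t; return np.array([f*p[0]/p[2]+cx,f*p[1]/p[2]+cy])
def snap(name,fn=None):
    c=cam(name); im=cams.get_image(name)
    if fn: cv2.imwrite('pics/'+fn,im[:,:,::-1])
    return c,im
E
python3 - <<'E'
from h import *
print(env.grip_depth, env.observe()['time'], cams.camera_info('scene'), cams.camera_info('side'), cams.camera_info('wrist'))
zs=dict(jig=0,fence=.012,rail=.012,board_far=.012,board_near=.012,rack=0,packer0=.01,wedge=0,wedge_tip=0,wedge_grip=.055,glue_bottle=0,cup=0,tape_roll=0,sanding_block=0)
for n in ['scene','side']:
    c,im=snap(n,n+'0.png')
    for k,z in zs.items():
        for d in cams.spot_point(k,n): print(n,k,np.round(d['uv']),round(d['conf'],2),np.round(ray(c,d['uv'],z),3))
E
```

```text
pics
0.0187 0.0 {'vertical_fov': 52.45158949796676, 'cx': 317.21343086499513, 'cy': 195.87642461741632, 'R': array([[ 0.5739198 ,  0.81886334, -0.0088822 ],
       [ 0.64237668, -0.4568991 , -0.61530108],
       [-0.50790577,  0.34742775, -0.78824215]]), 't': array([-0.29056662, -0.27202131,  1.46717972])} {'vertical_fov': 53.681859165989174, 'cx': 317.4949518493107, 'cy': 199.25127039413036, 'R': array([[ 0.95913528, -0.28275779, -0.01037006],
       [-0.15155999, -0.48246323, -0.86270435],
       [ 0.2389332 ,  0.82902187, -0.50560228]]), 't': array([-0.49856162,  0.1411707 ,  1.26643594])} {'vertical_fov': 63.041616858271425, 'cx': 319.6703008106349, 'cy': 198.99958887544216, 'mount': array([[ 3.77822801e-04, -9.44816375e-01, -3.27600175e-01,
         8.51202155e-02],
       [ 9.99999926e-01,  3.80639550e-04,  5.55197920e-05,
        -1.43225018e-03],
       [ 7.22415747e-05, -3.27600172e-01,  9.44816449e-01,
        -1.44369443e-01],
       [ 0.00000000e+00,  0.00000000e+00,  0.00000000e+00,
         1.00000000e+00]])}
scene jig [351. 236.] 0.9 [0.627 0.033 0.   ]
scene fence [36
[... 1558 characters left out ...]
47  0.   ]
side packer0 [324. 288.] 0.73 [ 0.431 -0.36   0.01 ]
side packer0 [333. 282.] 0.56 [ 0.463 -0.344  0.01 ]
side packer0 [319. 266.] 0.51 [ 0.445 -0.267  0.01 ]
side packer0 [348. 279.] 0.48 [ 0.508 -0.345  0.01 ]
side packer0 [340. 282.] 0.45 [ 0.481 -0.347  0.01 ]
side wedge [290. 176.] 0.53 [0.498 0.34  0.   ]
side wedge_tip [308. 173.] 0.54 [0.58  0.344 0.   ]
side wedge_grip [282. 165.] 0.57 [0.47  0.344 0.055]
side wedge_grip [408. 269.] 0.45 [ 0.656 -0.4    0.055]
side glue_bottle [330. 164.] 0.62 [0.697 0.398 0.   ]
side tape_roll [408. 267.] 0.64 [ 0.695 -0.337  0.   ]
side tape_roll [283. 163.] 0.55 [0.497 0.479 0.   ]
side sanding_block [308. 161.] 0.6 [0.61  0.462 0.   ]
```

```bash
python3 - <<'E'
import cv2
a=cv2.imread('pics/scene0.png')[100:350,150:480];b=cv2.imread('pics/side0.png')[130:320,220:440]
cv2.imwrite('pics/v1.png',cv2.resize(a,None,fx=2.4,fy=2.4,interpolation=3))
cv2.imwrite('pics/v2.png',cv2.resize(b,None,fx=3,fy=3,interpolation=3))
E
```

```text
(no output)
```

View pics/v1.png

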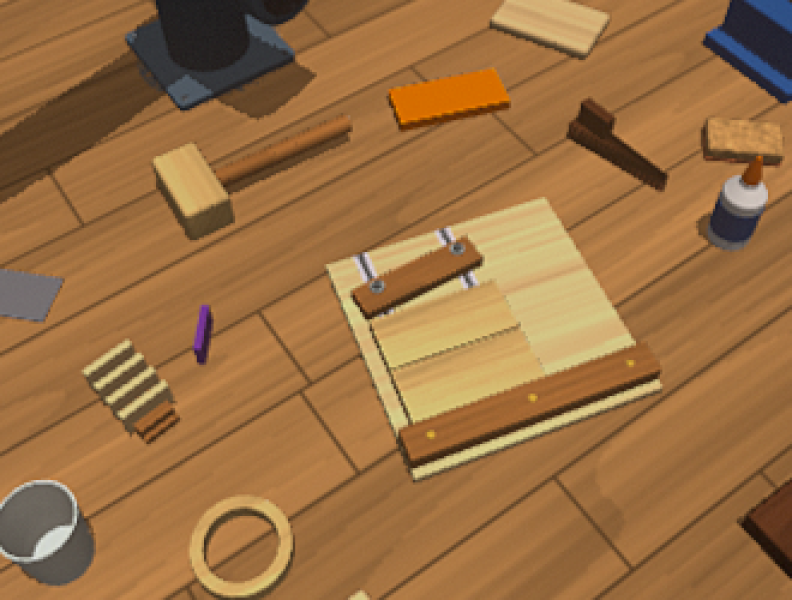

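View pics/v2.png

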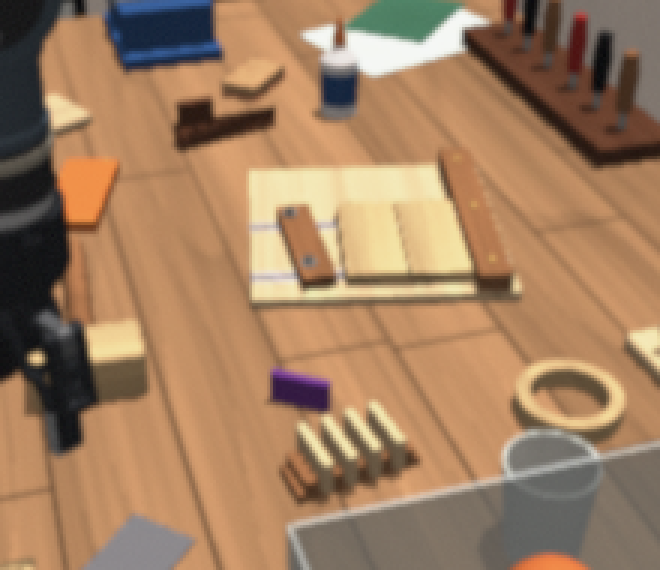

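Four plain plywood packers stand in the rack (scene ≈ 195–214, 252–270). The purple strip at (236,241) is the packer look-alike, and the orange board at (339,142) is the board look-alike. The pine pair is on the jig at (337,237) and (343,257), and the wedge is at (396,159). Next I'll check the tool axes, then look closer with the wrist camera.

```bash
cat >> h.py <<'E'
from scipy.spatial.transform import Rotation as Ro
def delta(P,R):
    s=env.observe();R0=np.array(s['ee_rot'])
    return np.round(R0.T@(np.array(P)-s['tool_pos']),4), np.round(np.degrees(Ro.from_matrix(R0.T@R).as_rotvec()),2)
def down(yaw): # tool y (closing) direction along world angle yaw; z down
    y=np.array([np.cos(yaw),np.sin(yaw),0]);z=np.array([0,0,-1.]);return np.column_stack([np.cross(y,z),y,z])
E
python3 - <<'E'
from h import *
s=env.observe();print(np.round(s['ee_rot'],3),s['tool_pos'],s['opening'])
print(delta([.44,-.33,.30],s['ee_rot']))
E
```

```text
[[ 0.926  0.377 -0.   ]
 [ 0.377 -0.926  0.   ]
 [ 0.    -0.    -1.   ]] [ 0.19801026 -0.4862151   0.23131519] 0.08516778743115762
(array([ 0.283 , -0.0534, -0.0687]), array([0., 0., 0.]))
```

send_rows --plan '[[-1, [0.056, -0.01, -0.014], [0, 0, 0]], [-1, [0.056, -0.01, -0.014], [0, 0, 0]], [-1, [0.056, -0.01, -0.014], [0, 0, 0]], [-1, [0.056, -0.01, -0.014], [0, 0, 0]], [-1, [0.056, -0.01, -0.014], [0, 0, 0]]]'

```text
time: 2.12
tool_pos: [0.4399, -0.3332, 0.3019]
ee_rot: [[0.926, 0.377, 0.0], [0.377, -0.926, -0.001], [0.0, 0.001, -1.0]]
ft_force: [-0.0, -1.4, -0.3]
opening: 0.0856
finger_force: 0.0
```

```bash
python3 - <<'E'
from h import *
s=env.observe();print(s['tool_pos'],s['time'],s['joint_vel'])
c,im=snap('wrist','w1.png')
for k,z in dict(rack=0,packer0=.01).items():
    for d in cams.spot_point(k,'wrist'): print(k,np.round(d['uv']),round(d['conf'],2),np.round(ray(c,d['uv'],z),4))
for d in cams.boxes_of('packer0','wrist'): print(np.round(d['uv']),round(d['conf'],2),np.round(ray(c,d['uv'],.044),4))
E
```

```text
[ 0.43991004 -0.33319347  0.30192192] 2.125 [ 0.82746753  0.45069739  0.72132144  0.26694413 -0.00336771  0.82021749]
rack [338. 135.] 0.59 [ 0.469  -0.3465  0.    ]
packer0 [331. 145.] 0.86 [ 0.4547 -0.3428  0.01  ]
packer0 [345. 110.] 0.81 [ 0.5031 -0.3415  0.01  ]
packer0 [265. 116.] 0.8 [ 0.4569 -0.248   0.01  ]
packer0 [332. 162.] 0.7 [ 0.434  -0.3517  0.01  ]
packer0 [338. 125.] 0.7 [ 0.483  -0.3406  0.01  ]
[347. 111.] 0.94 [ 0.504  -0.3406  0.044 ]
[333. 163.] 0.83 [ 0.4397 -0.35    0.044 ]
[342. 128.] 0.75 [ 0.4843 -0.3433  0.044 ]
[265. 116.] 0.75 [ 0.4614 -0.2517  0.044 ]
[335. 149.] 0.57 [ 0.4566 -0.3452  0.044 ]
```

View pics/w1.png

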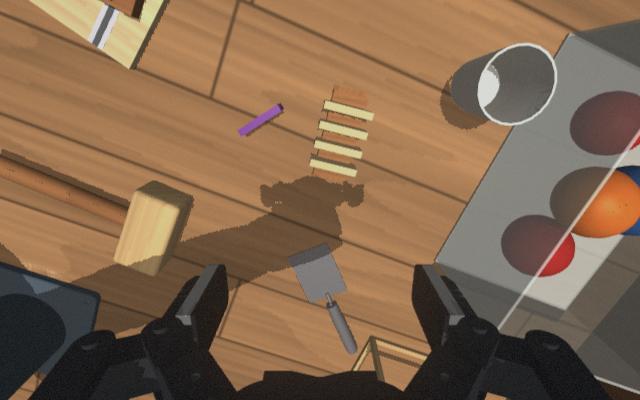

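Clear view. Four pale packers are in the rack at (331–347, 111–163). The purple look-alike is separate at (263,120), so I'll leave it. Next I'll measure the jig.

send_rows --plan '[[-1, [0.035, -0.032, 0], [0, 0, 0]], [-1, [0.035, -0.032, 0], [0, 0, 0]], [-1, [0.035, -0.032, 0], [0, 0, 0]], [-1, [0.035, -0.032, 0], [0, 0, 0]]]'

```text
time: 2.82
tool_pos: [0.5192, -0.1633, 0.3008]
ee_rot: [[0.927, 0.374, -0.001], [0.374, -0.927, -0.0], [-0.001, -0.0, -1.0]]
ft_force: [0.4, -0.2, 0.2]
opening: 0.0851
finger_force: 0.0
```

send_rows --plan '[[-1, [0.035, -0.032, 0], [0, 0, 0]], [-1, [0.035, -0.032, 0], [0, 0, 0]], [-1, [0.035, -0.032, 0], [0, 0, 0]], [-1, [0.032, -0.033, 0], [0, 0, 0]], [-1, [0, 0, 0], [0, 0, 0]]]'

```text
time: 3.45
tool_pos: [0.5981, 0.0092, 0.3001]
ee_rot: [[0.925, 0.379, -0.002], [0.379, -0.925, 0.0], [-0.002, -0.001, -1.0]]
ft_force: [-0.4, -0.2, -0.7]
opening: 0.0852
finger_force: 0.0
```

```bash
python3 - <<'E'
from h import *
s=env.observe();print(s['tool_pos'],s['time'],abs(s['joint_vel']).max(),s['joint_positions'])
c,im=snap('wrist','w2.png')
for k,z in dict(jig=0,fence=.012,rail=.012,board_far=.012,board_near=.012,wedge=0,wedge_tip=0,wedge_grip=.055).items():
    for d in cams.spot_point(k,'wrist'): print(k,np.round(d['uv']),round(d['conf'],2),np.round(ray(c,d['uv'],z),4))
np.save('w2c.npy',np.array(c,dtype=object),allow_pickle=True)
E
```

```text
[0.59814065 0.00923928 0.30006819] 3.45 0.04951496898436266 [-9.67194529e-02  2.83142405e-01  5.03363084e-01  1.79292978e+00
  1.83239764e-04  2.65599915e+00]
fence [362.  54.] 0.84 [0.7294 0.0087 0.012 ]
rail [313. 184.] 0.97 [0.5535 0.0026 0.012 ]
board_far [372. 107.] 0.6 [ 0.6777 -0.0293  0.012 ]
board_near [122. 274.] 0.89 [0.3106 0.2196 0.012 ]
board_near [340. 152.] 0.71 [ 0.6092 -0.0143  0.012 ]
board_near [360.  54.] 0.27 [0.7278 0.0117 0.012 ]
wedge [ 68. 140.] 0.9 [0.4809 0.3333 0.    ]
wedge_tip [59. 49.] 0.84 [0.5925 0.3592 0.    ]
```

View pics/w2.png

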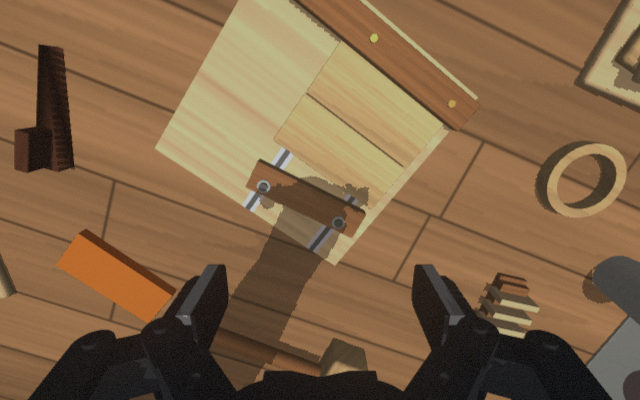

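The picture shows the jig with its left corner at (156,148) and bottom corner at (335,265). The rail's inner face runs (259,159)–(365,210), the near board's edge starts at (275,138), and the wedge lies at (55,110). I'll enlarge it to place the edges accurately.

```bash
python3 - <<'E'
import cv2
a=cv2.imread('pics/w2.png')[85:235,235:425];a=cv2.convertScaleAbs(a,alpha=1.3,beta=25)
a=cv2.resize(a,None,fx=4,fy=4,interpolation=2)
for i in range(0,190,20): cv2.putText(a,str(235+i),(i*4,10),0,.35,(0,0,255),1); cv2.line(a,(i*4,12),(i*4,18),(0,0,255),1)
for i in range(5,150,20): cv2.putText(a,str(85+i),(0,i*4+4),0,.35,(0,0,255),1)
cv2.imwrite('pics/w2b.png',a)
E
```

```text
(no output)
```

View pics/w2b.png

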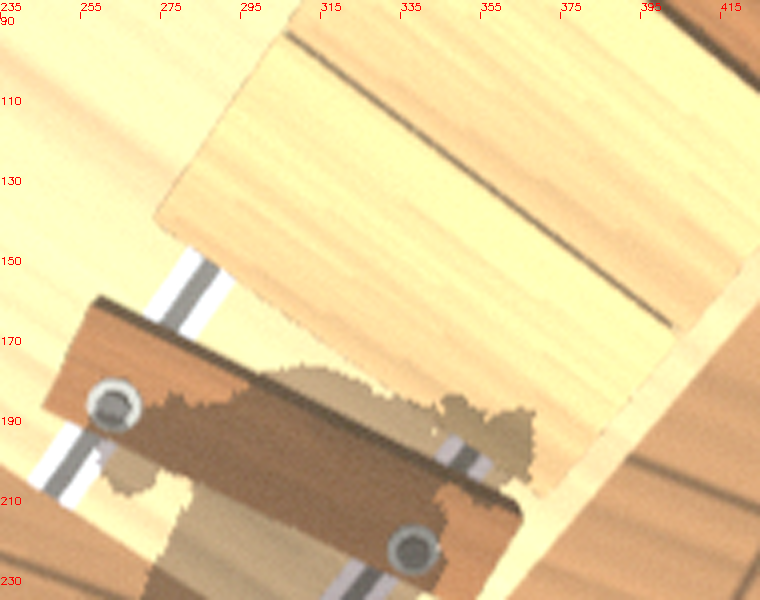

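```bash
cat >> h.py <<'E'
def refine(g,p,q,w=4,n=60):
    p=np.array(p,float);q=np.array(q,float);t=(q-p)/np.linalg.norm(q-p);nn=np.array([-t[1],t[0]])
    g=cv2.GaussianBlur(g.astype(np.float32),(0,0),.8)
    a=np.linspace(.04,.96,n)[:,None]*(q-p)+p; o=np.arange(-w,w+.01,.25)
    P=a[:,None]+o[None,:,None]*nn
    v=cv2.remap(g,P[...,0].astype(np.float32),P[...,1].astype(np.float32),1)
    d=np.abs(np.gradient(v,axis=1)); k=d.argmax(1); X=a+o[k][:,None]*nn; s=d.max(1)
    m=s>np.median(s)*.5
    for _ in range(6):
        vx,vy,x0,y0=cv2.fitLine(X[m].astype(np.float32),cv2.DIST_HUBER,0,.01,.01).ravel()
        r=(X-[x0,y0])@[-vy,vx]; m=np.abs(r)<max(.5,2*np.median(np.abs(r[m])))
    L=np.array([x0,y0]);D=np.array([vx,vy])
    return L+D*((p-L)@D), L+D*((q-L)@D), m.sum()
E
python3 - <<'E'
from h import *
c=np.load('w2c.npy',allow_pickle=True); im=cv2.imread('pics/w2.png');g=im.min(2)
Ls=dict(railfoot=((259.5,158.8),(365.8,213),.012),near=((273.3,139.3),(370,209.3),.03),seam=((306.3,93),(403,166.8),.03),
 fencefoot=((398.75,87),(423.75,108),.012),jigright=((425,161),(357.5,235),.012),jigleft=((156,148),(225,30),.012),jiglow=((156,148),(243,205),.012),
 farleft=((308,90),(338,48),.03),nearleft=((275,137),(303,98),.03))
for k,(p,q,z) in Ls.items():
    a,b,m=refine(g,p,q); A,B=ray(c,a,z),ray(c,b,z); d=B-A
    print(k,np.round([a,b],1).tolist(),m,np.round(A[:2],4),np.round(B[:2],4),'ang',round(np.degrees(np.arctan2(d[1],d[0])),2),'len',round(np.linalg.norm(d),4))
# wedge
for p in [(39,47),(62,46),(74,168),(14,131),(44,128)]: print(p,ray(c,p,.03)[:2])
# packers
c1=None
E
```

```text
railfoot [[259.8, 158.2], [366.7, 211.2]] 53 [0.5603 0.0826] [ 0.5455 -0.0828] ang -95.09 len 0.1661
near [[272.7, 140.2], [370.1, 209.2]] 34 [0.5932 0.0734] [ 0.5553 -0.0806] ang -103.81 len 0.1585
seam [[305.7, 93.8], [402.4, 167.6]] 60 [0.6611 0.0552] [ 0.6237 -0.0947] ang -104.0 len 0.1545
fencefoot [[398.7, 87.0], [424.0, 107.7]] 60 [ 0.7122 -0.0492] [ 0.702  -0.0904] ang -103.88 len 0.0424
jigright [[424.0, 160.1], [359.2, 236.4]] 60 [ 0.6417 -0.1229] [ 0.5054 -0.0894] ang 166.18 len 0.1404
jigleft [[154.4, 147.1], [221.7, 28.2]] 58 [0.5212 0.2172] [0.6916 0.1751] ang -13.86 len 0.1756
jiglow [[155.3, 149.1], [242.6, 205.7]] 59 [0.519  0.2156] [0.4864 0.0831] ang -103.83 len 0.1364
farleft [[306.6, 89.0], [335.4, 46.3]] 59 [0.6666 0.0562] [0.7229 0.0426] ang -13.62 len 0.0579
nearleft [[273.8, 136.2], [300.8, 96.5]] 59 [0.5985 0.0737] [0.6559 0.0595] ang -13.89 len 0.0592
(39, 47) [0.59187533 0.35994181]
(62, 46) [0.60307137 0.33541631]
(74, 168) [0.46081565 0.30086015]
(14, 131) [0.48072709 0.37775141]
(44, 128) [0.49886199 0.34332302]
```

Jig yaw is −13.85° and the rail angle matches 0.1527. The gap at mid-rail is about 26 mm: fence-to-rail 165.7 mm after scale correction, minus 140. One packer leaves about 17 mm, so the tip jams near rail y ≈ −70 mm. Two packers would leave it only just past the middle, so I'll use one. Next I turn the tool and go to the rack.

send_rows --plan '[[-1, [0, 0, 0], [0, 0, -10.5]], [-1, [0, 0, 0], [0, 0, -10.5]], [-1, [0, 0, 0], [0, 0, -10.5]], [-1, [0, 0, 0], [0, 0, -10.5]], [-1, [0, 0, 0], [0, 0, -10.5]]]'

```text
time: 4.53
tool_pos: [0.598, 0.0078, 0.3015]
ee_rot: [[0.259, 0.966, 0.0], [0.966, -0.259, -0.0], [-0.0, 0.0, -1.0]]
ft_force: [0.4, 0.1, -0.7]
opening: 0.0853
finger_force: 0.0
```

send_rows --plan '[[-1, [0, 0, 0], [0, 0, -10.5]], [-1, [0, 0, 0], [0, 0, -10.5]], [-1, [0, 0, 0], [0, 0, -10.5]], [-1, [0, 0, 0], [0, 0, -10.5]], [-1, [0, 0, 0], [0, 0, -10.5]]]'

```text
time: 5.15
tool_pos: [0.598, 0.0078, 0.3014]
ee_rot: [[-0.608, 0.794, 0.0], [0.794, 0.608, -0.0], [-0.0, 0.0, -1.0]]
ft_force: [-0.5, 0.5, -0.6]
opening: 0.0851
finger_force: 0.0
```

send_rows --plan '[[-1, [0, 0, 0], [0, 0, -10.5]], [-1, [0, 0, 0], [0, 0, -10.5]], [-1, [0, 0, 0], [0, 0, -10.5]], [-1, [0, 0, 0], [0, 0, -10.5]], [-1, [0, 0, 0], [0, 0, -10.5]]]'

```text
time: 5.78
tool_pos: [0.598, 0.0078, 0.3015]
ee_rot: [[-1.0, 0.0, 0.0], [0.0, 1.0, -0.0], [-0.0, -0.0, -1.0]]
ft_force: [0.5, -0.2, 0.3]
opening: 0.0856
finger_force: 0.0
```

send_rows --plan '[[-1, [0.01, -0.04, 0], [0, 0, -9.5]], [-1, [0.025, -0.05, 0], [0, 0, 0]], [-1, [0.025, -0.05, 0], [0, 0, 0]], [-1, [0.025, -0.05, 0.02], [0, 0, 0]]]'

```text
time: 6.28
tool_pos: [0.5378, -0.194, 0.2833]
ee_rot: [[-0.987, -0.159, 0.004], [-0.159, 0.987, -0.002], [-0.004, -0.003, -1.0]]
ft_force: [1.0, -0.4, -0.4]
opening: 0.0855
finger_force: 0.0
```

send_rows --plan '[[-1, [0.025, -0.05, 0.025], [0, 0, 0]], [-1, [0.025, -0.05, 0.025], [0, 0, 0]], [-1, [0.015, -0.03, 0.03], [0, 0, 0]], [-1, [0, 0, 0], [0, 0, 0]]]'

```text
time: 6.78
tool_pos: [0.4913, -0.3319, 0.1975]
ee_rot: [[-0.988, -0.154, -0.005], [-0.155, 0.988, 0.004], [0.005, 0.005, -1.0]]
ft_force: [-0.2, 0.6, -0.0]
opening: 0.0851
finger_force: 0.0
```

```bash
python3 - <<'E'
from h import *
s=env.observe();print(s['tool_pos'],s['time'],abs(s['joint_vel']).max(),np.round(s['joint_positions'],2))
c,im=snap('wrist','w3.png')
sp=cams.spot_point('packer0','wrist')
hsv=cv2.cvtColor(im,cv2.COLOR_RGB2HSV)
for d in sp: print(np.round(d['uv']),round(d['conf'],2),np.round(ray(c,d['uv'],.01),4))
g=im.astype(int); m=((g.min(2)>110)&(hsv[...,1]<140)).astype(np.uint8)
n,l,st,ce=cv2.connectedComponentsWithStats(m)
for i in range(1,n):
    if 300<st[i,4]<6000:
        ys,xs=np.nonzero(l==i); box=cv2.boxPoints(cv2.minAreaRect(np.column_stack([xs,ys]).astype(np.float32)))
        B=np.array([ray(c,b,.044)[:2] for b in box]); e=[B[1]-B[0],B[2]-B[1]]; e.sort(key=np.linalg.norm)
        print(ce[i].round(),st[i,4],g[l==i].mean(0).round(),'ctr',B.mean(0).round(4),'len',np.linalg.norm(e[1]).round(4),np.linalg.norm(e[0]).round(4),'ang',np.degrees(np.arctan2(e[1][1],e[1][0])).round(1))
E
```

```text
[ 0.4912677  -0.33186583  0.19749261] 6.775 0.05414704876596119 [-0.71  0.23  0.23  1.58 -0.   -0.86]
[306. 161.] 0.96 [ 0.4811 -0.345   0.01  ]
[306. 113.] 0.91 [ 0.4338 -0.3518  0.01  ]
[306. 182.] 0.84 [ 0.5043 -0.342   0.01  ]
[404. 147.] 0.63 [ 0.4514 -0.2487  0.01  ]
[302. 139.] 0.6 [ 0.4596 -0.3523  0.01  ]
[300. 171.] 448 [207. 194. 143.] ctr [ 0.4827 -0.3457] len 0.0599 0.009 ang 97.8
[543. 231.] 3534 [210. 191. 145.] ctr [ 0.5334 -0.1026] len 0.1783 0.0384 ang 164.1
[614. 216.] 2113 [210. 189. 146.] ctr [ 0.4789 -0.0384] len 0.0641 0.0477 ang 86.7
[305. 194.] 588 [209. 196. 144.] ctr [ 0.5067 -0.3419] len 0.0603 0.0091 ang 98.8
[595. 280.] 906 [204. 186. 144.] ctr [ 0.5562 -0.029 ] len 0.0964 0.0212 ang 84.8
[290. 337.] 1706 [208. 173. 119.] ctr [ 0.6799 -0.3327] len 0.0914 0.0905 ang 93.5
```

Target packer is at (0.5067, −0.3419), yaw 98.8°, with measured size 60.3 × 9.1 mm as described.

send_rows --plan '[[-1, [-0.0137, -0.0123, 0.03], [0, 0, 0]], [-1, [0, 0, 0.045], [0, 0, 0]], [-1, [0, 0, 0.045], [0, 0, 0]], [-1, [0, 0, 0.03], [0, 0, 0]], [-1, [0, 0, 0.0215], [0, 0, 0]]]'

```text
time: 7.5
tool_pos: [0.5108, -0.339, 0.0299]
ee_rot: [[-0.987, -0.162, 0.001], [-0.162, 0.987, -0.0], [-0.001, -0.0, -1.0]]
ft_force: [-0.1, 0.1, 0.4]
opening: 0.0853
finger_force: 0.0
```

send_rows --plan '[[-1, [0, 0, 0], [0, 0, 0]], [1, [0, 0, 0], [0, 0, 0]], [1, [0, 0, 0], [0, 0, 0]], [1, [0, 0, 0], [0, 0, 0]], [1, [0, 0, 0], [0, 0, 0]]]' --force 25

```text
time: 8.12
tool_pos: [0.5115, -0.3413, 0.0328]
ee_rot: [[-0.987, -0.159, 0.004], [-0.159, 0.987, -0.002], [-0.004, -0.003, -1.0]]
ft_force: [0.4, 0.7, 5.6]
opening: 0.0583
finger_force: 27.3
```

```bash
python3 - <<'E'
from h import *
s=env.observe();print(s['tool_pos'],np.round(s['ee_rot'],4),s['ft_force'],s['moment'],s['joint_positions'])
snap('wrist','w4.png')
a=cv2.imread('pics/w4.png'); cv2.imwrite('pics/w4b.png',a[60:400,140:500])
E
```

```text
[ 0.51147012 -0.34130765  0.03279143] [[-0.9872 -0.1594  0.0043]
 [-0.1595  0.9872 -0.0023]
 [-0.0039 -0.003  -1.    ]] [0.40856656 0.74162537 5.58424108] [0.34364348 0.00658388 0.00095243] [-6.97977758e-01  3.19683704e-01  1.22628358e-02  1.25857241e+00
  1.00138989e-03 -8.58113583e-01]
```

View pics/w4b.png

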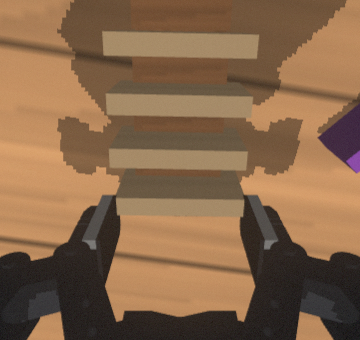

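The packer sits between the pads, but about 5 mm off their centre and high, because I measured before the arm had settled. I'll regrip it lower and centred.

send_rows --plan '[[-1, [0, 0, 0], [0, 0, 0]], [-1, [0, 0, 0], [0, 0, 0]], [-1, [0.0045, 0, 0.005], [0, 0, 0]], [-1, [0, 0, 0], [0, 0, 0]], [-1, [0, 0, 0], [0, 0, 0]]]'

```text
time: 8.8
tool_pos: [0.5049, -0.341, 0.0243]
ee_rot: [[-0.987, -0.159, -0.001], [-0.159, 0.987, 0.001], [0.001, 0.001, -1.0]]
ft_force: [0.6, -0.9, 0.2]
opening: 0.0854
finger_force: 0.0
```

send_rows --plan '[[1, [0, 0, 0], [0, 0, 0]], [1, [0, 0, 0], [0, 0, 0]], [1, [0, 0, 0], [0, 0, 0]], [1, [0, 0, 0], [0, 0, 0]], [1, [0, 0, 0], [0, 0, 0]]]' --force 25

```text
time: 9.43
tool_pos: [0.5055, -0.3413, 0.0252]
ee_rot: [[-0.987, -0.159, 0.001], [-0.159, 0.987, -0.0], [-0.001, -0.001, -1.0]]
ft_force: [0.6, 0.4, 2.1]
opening: 0.0593
finger_force: 27.1
```

send_rows --plan '[[1, [0, 0, -0.03], [0, 0, 0]], [1, [0, 0, -0.045], [0, 0, 0]], [1, [0, 0, 0], [0, 0, 0]]]'

```text
time: 9.8
tool_pos: [0.5077, -0.3432, 0.1048]
ee_rot: [[-0.987, -0.159, 0.007], [-0.159, 0.987, -0.006], [-0.006, -0.007, -1.0]]
ft_force: [0.1, -1.1, 0.3]
opening: 0.0593
finger_force: 27.9
```

```bash
python3 - <<'E'
from h import *
s=env.observe();print(s['tool_pos'],s['opening'],s['finger_force'])
snap('wrist','w5.png')
a=cv2.imread('pics/w5.png'); cv2.imwrite('pics/w5b.png',a[60:400,140:500])
E
```

```text
[ 0.50772709 -0.34320756  0.10479496] 0.059273389546285894 27.85660207271576
```

View pics/w5b.png

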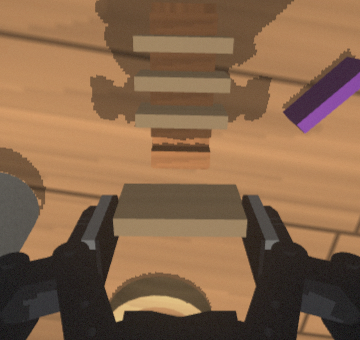

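The packer is held upright and square, with its slot empty. Next I carry it over the jig and hover.

send_rows --plan '[[1, [0, 0, -0.03], [0, 0, 10.5]], [1, [0, 0, -0.02], [0, 0, 10.5]], [1, [0, 0, 0], [0, 0, 2.0]], [1, [0.003, 0.04, 0], [0, 0, 0]], [1, [0.003, 0.05, 0], [0, 0, 0]]]'

```text
time: 10.48
tool_pos: [0.5198, -0.2515, 0.1468]
ee_rot: [[-0.971, 0.239, -0.003], [0.239, 0.971, 0.002], [0.004, 0.001, -1.0]]
ft_force: [-0.1, 0.7, -0.4]
opening: 0.0592
finger_force: 27.9
```

send_rows --plan '[[1, [0.003, 0.055, 0], [0, 0, 0]], [1, [0.003, 0.055, 0], [0, 0, 0]], [1, [0.003, 0.055, 0], [0, 0, 0]], [1, [0.003, 0.055, 0], [0, 0, 0]], [1, [0.003, 0.04, 0.03], [0, 0, 0]]]'

```text
time: 11.1
tool_pos: [0.5698, 0.006, 0.1199]
ee_rot: [[-0.972, 0.235, 0.003], [0.235, 0.972, -0.0], [-0.003, 0.001, -1.0]]
ft_force: [0.9, 0.1, -0.7]
opening: 0.0592
finger_force: 27.9
```

send_rows --plan '[[1, [0, 0, 0.03], [0, 0, 0]], [1, [0, 0, 0], [0, 0, 0]], [1, [0, 0, 0], [0, 0, 0]], [1, [0, 0, 0], [0, 0, 0]]]'

```text
time: 11.6
tool_pos: [0.5696, 0.003, 0.0913]
ee_rot: [[-0.971, 0.24, 0.003], [0.24, 0.971, -0.0], [-0.003, 0.0, -1.0]]
ft_force: [0.4, -0.5, -0.7]
opening: 0.0593
finger_force: 27.9
```

```bash
python3 - <<'E'
from h import *
s=env.observe();print(s['tool_pos'],s['opening'],s['finger_force'],np.degrees(np.arctan2(s['ee_rot'][1][1],s['ee_rot'][0][1])))
print(delta([.5694,.0038,.0],down(np.radians(76.15))))
snap('wrist','w6.png')
a=cv2.imread('pics/w6.png'); cv2.imwrite('pics/w6b.png',a[60:400,140:500])
E
```

```text
[0.56956157 0.00298358 0.09127305] 0.05929218174852568 27.850458920001984 76.12280625959208
(array([0.0006, 0.0007, 0.0913]), array([ 0.02,  0.14, -0.03]))
```

View pics/w6b.png

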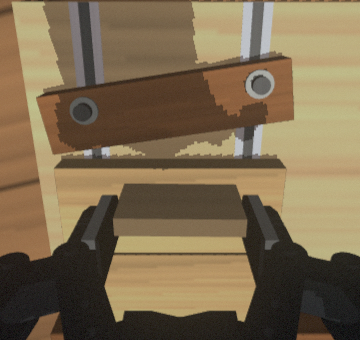

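```bash
python3 - <<'E'
from h import *
c=cam('wrist'); im=cv2.imread('pics/w6.png'); g=im.min(2)
ex=np.array([.9709,-.2394]);ey=np.array([.2394,.9709]); s=env.observe();z=s['tool_pos'][2]
print('tcp',s['tool_pos'][:2]@ex,s['tool_pos'][:2]@ey)
for k,p,q,zz in [('neartop',(200,227),(420,227),.03),('nearfoot',(200,217),(420,219),.012),('railtop',(195,214),(430,180),.03),('pk_bot',(266,244),(375,244),z-.015),('pk_top',(256,279),(385,279),z+.019),('pk_top2',(256,296),(385,296),z+.019)]:
    a,b,m=refine(g,p,q,3); A,B=ray(c,a,zz)[:2],ray(c,b,zz)[:2]; print(k,np.round([a,b],1).tolist(),m,'x',np.round([A@ex,B@ex],4),'y',np.round([A@ey,B@ey],4))
E
```

```text
tcp 0.5523808933788009 0.1392531241085935
neartop [[200.0, 228.2], [420.0, 228.5]] 47 x [0.5602 0.5605] y [0.0583 0.21  ]
nearfoot [[200.1, 213.4], [420.0, 219.1]] 17 x [0.5564 0.5611] y [0.0526 0.2153]
railtop [[195.0, 213.7], [430.0, 180.1]] 54 x [0.5494 0.5258] y [0.0562 0.213 ]
pk_bot [[266.0, 243.3], [375.0, 243.2]] 58 x [0.5481 0.5481] y [0.1116 0.1708]
pk_top [[256.0, 278.3], [385.0, 278.3]] 51 x [0.548 0.548] y [0.1124 0.1698]
pk_top2 [[256.0, 295.1], [385.0, 296.8]] 55 x [0.5568 0.5578] y [0.1118 0.1704]
```

The packer face is at 0.548–0.557 across the jig, and the board edge is at 0.560, so about 3 mm is clear. I'll shift 1 mm, lower and release.

send_rows --plan '[[1, [-0.001, 0, 0.03], [0, 0, 0]], [1, [0, 0, 0.02], [0, 0, 0]], [1, [0, 0, 0.008], [0, 0, 0]], [1, [0, 0, 0.005], [0, 0, 0]], [1, [0, 0, 0], [0, 0, 0]]]'

```text
time: 12.28
tool_pos: [0.5704, 0.0033, 0.0278]
ee_rot: [[-0.971, 0.239, 0.002], [0.239, 0.971, -0.0], [-0.002, 0.0, -1.0]]
ft_force: [0.0, -0.6, 0.4]
opening: 0.0593
finger_force: 27.9
```

send_rows --plan '[[1, [0, 0, 0], [0, 0, 0]], [1, [0, 0, 0], [0, 0, 0]]]'

```text
time: 12.52
tool_pos: [0.5699, 0.0035, 0.0274]
ee_rot: [[-0.971, 0.239, 0.001], [0.239, 0.971, -0.0], [-0.001, 0.0, -1.0]]
ft_force: [0.1, 0.6, 0.0]
opening: 0.0595
finger_force: 27.9
```

send_rows --plan '[[1, [0, 0, 0.001], [0, 0, 0]], [-1, [0, 0, 0], [0, 0, 0]], [-1, [0, 0, 0], [0, 0, 0]], [-1, [0, 0, -0.02], [0, 0, 0]], [-1, [0, 0, -0.05], [0, 0, 0]]]'

```text
time: 13.15
tool_pos: [0.5664, 0.0038, 0.0925]
ee_rot: [[-0.971, 0.239, -0.008], [0.239, 0.971, 0.001], [0.008, -0.001, -1.0]]
ft_force: [0.6, 0.0, 0.2]
opening: 0.0853
finger_force: 0.0
```

send_rows --plan '[[-1, [0, 0, -0.05], [0, 0, 0]], [-1, [0, 0, 0], [0, 0, 0]], [-1, [0, 0, 0], [0, 0, 0]]]'

```text
time: 13.52
tool_pos: [0.5694, 0.0035, 0.1454]
ee_rot: [[-0.971, 0.239, -0.0], [0.239, 0.971, 0.0], [0.0, -0.0, -1.0]]
ft_force: [-0.5, -0.9, -0.0]
opening: 0.0852
finger_force: 0.0
```

```bash
python3 - <<'E'
from h import *
s=env.observe();print(s['tool_pos'],s['time'])
c,im=snap('wrist','w7.png')
a=cv2.imread('pics/w7.png'); cv2.imwrite('pics/w7b.png',cv2.resize(a[60:300,170:470],None,fx=2,fy=2,interpolation=2))
np.save('w7c.npy',np.array(c,dtype=object),allow_pickle=True)
for d in cams.spot_point('packer0','wrist'): print(np.round(d['uv']),round(d['conf'],2),np.round(ray(c,d['uv'],.012),4))
E
```

```text
[0.56940318 0.00351103 0.14538219] 13.525
[  8. 122.] 0.97 [ 0.4525 -0.2334  0.012 ]
[321. 189.] 0.71 [0.5723 0.0059 0.012 ]
```

View pics/w7b.png

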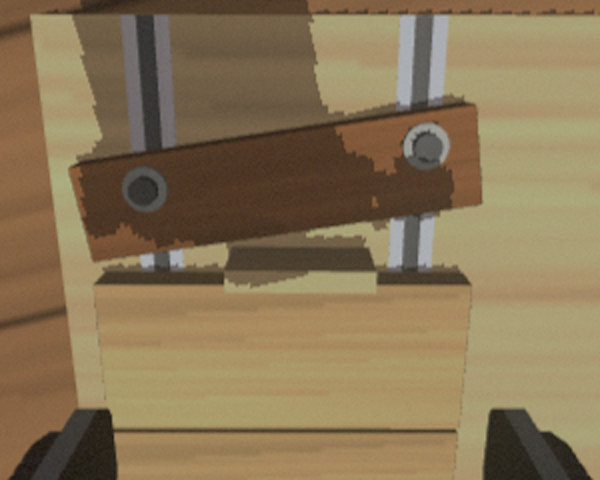

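The packer stands upright against the near board (zoomed 225–375, 240–292), and the slot for the wedge is clear. Now on to the wedge.

send_rows --plan '[[-1, [0.024, 0.048, -0.015], [0, 0, 0]], [-1, [0.024, 0.048, -0.015], [0, 0, 0]], [-1, [0.024, 0.048, -0.015], [0, 0, 0]], [-1, [0.024, 0.048, -0.01], [0, 0, 0]], [-1, [0.024, 0.048, 0], [0, 0, 0]]]'

```text
time: 14.25
tool_pos: [0.5096, 0.2667, 0.1999]
ee_rot: [[-0.971, 0.239, -0.001], [0.239, 0.971, -0.001], [0.001, -0.001, -1.0]]
ft_force: [1.7, -0.8, -0.3]
opening: 0.0851
finger_force: 0.0
```

send_rows --plan '[[-1, [0.024, 0.05, 0], [0, 0, 0]], [-1, [0, 0, 0], [0, 0, -10]], [-1, [0, 0, 0], [0, 0, -10]], [-1, [0, 0, 0], [0, 0, 0]], [-1, [0, 0, 0], [0, 0, 0]]]'

```text
time: 14.88
tool_pos: [0.4986, 0.3192, 0.1995]
ee_rot: [[-0.995, -0.105, -0.002], [-0.105, 0.995, -0.001], [0.002, -0.001, -1.0]]
ft_force: [-0.2, -1.2, 0.2]
opening: 0.0854
finger_force: 0.0
```

```bash
python3 - <<'E'
from h import *
s=env.observe();print(s['tool_pos'],s['time'],np.round(s['joint_positions'],2),abs(s['joint_vel']).max())
c,im=snap('wrist','w8.png'); np.save('w8c.npy',np.array(c,dtype=object),allow_pickle=True)
for k,z in dict(wedge=0,wedge_tip=0,wedge_grip=.055).items():
    for d in cams.spot_point(k,'wrist'): print(k,np.round(d['uv']),round(d['conf'],2),np.round(ray(c,d['uv'],z),4))
g=im.max(2); m=(g<100).astype(np.uint8); m=cv2.morphologyEx(m,cv2.MORPH_OPEN,np.ones((3,3)))
n,l,st,ce=cv2.connectedComponentsWithStats(m)
for i in range(1,n):
    if st[i,4]>500: print(st[i],ce[i].round())
E
```

```text
[0.49862122 0.3191518  0.19953074] 14.875 [0.46 0.22 0.23 1.58 0.   0.35] 0.009160063593215506
wedge [343. 148.] 0.64 [0.4734 0.3425 0.    ]
wedge_tip [340. 256.] 0.57 [0.6012 0.3556 0.    ]
wedge_tip [459. 269.] 0.55 [0.6041 0.5012 0.    ]
wedge_grip [342. 161.] 0.95 [0.4757 0.3388 0.055 ]
[  238     0   150   266 15864] [313.  89.]
[   0  103  222  107 2131] [ 83. 156.]
[ 556  123   71  146 2583] [591. 192.]
[ 594  153   46  145 3665] [623. 237.]
[    0   198   612   202 35697] [298. 350.]
[418 223  47  39 593] [440. 242.]
[ 323  308   51   64 2368] [346. 337.]
```

```bash
python3 -c "
import cv2
cv2.imwrite('pics/w8b.png',cv2.imread('pics/w8.png')[0:400,40:600])"
```

```text
(no output)
```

View pics/w8b.png

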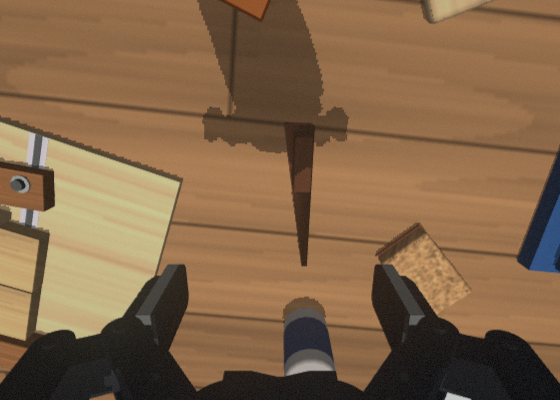

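```bash
python3 - <<'E'
from h import *
c=np.load('w8c.npy',allow_pickle=True); im=cv2.imread('pics/w8.png'); g=im.max(2)
def show(k,p,q,z,w=3):
    a,b,m=refine(g,p,q,w); A,B=ray(c,a,z)[:2],ray(c,b,z)[:2]; d=B-A; print(k,np.round([a,b],1).tolist(),m,np.round(A,4),np.round(B,4),'ang',np.degrees(np.arctan2(d[1],d[0])).round(2),len)
show('flat',(351,197),(346,262),.03)
show('slant',(333,197),(341,262),.0)
show('blkR',(354,130),(352,188),.066)
show('blkL',(335,130),(334,188),.066)
show('blkend',(336,192),(350,192),.066)
show('tipend',(341,265),(345,265),.0)
print('tail',ray(c,(340,124),.0), 'cam',-c[3].T@c[4])
cv2.imwrite('pics/w8c.png',cv2.resize(cv2.convertScaleAbs(im[110:275,310:370],alpha=2,beta=10),None,fx=4,fy=3.6,interpolation=2))
E
```

```text
flat [[350.3, 197.0], [346.5, 262.0]] 54 [0.517  0.3538] [0.5918 0.3599] ang 4.65 <built-in function len>
slant [[332.2, 197.1], [340.2, 262.1]] 56 [0.5291 0.3379] [0.6096 0.3571] ang 13.4 <built-in function len>
blkR [[353.8, 130.0], [351.2, 188.0]] 52 [0.446  0.3439] [0.4968 0.3487] ang 5.35 <built-in function len>
blkL [[332.6, 129.9], [331.1, 187.9]] 39 [0.4478 0.3262] [0.4986 0.3309] ang 5.34 <built-in function len>
blkend [[336.0, 191.3], [350.0, 191.4]] 60 [0.5012 0.3356] [0.5    0.3481] ang 95.53 <built-in function len>
tipend [[341.0, 265.4], [345.0, 265.2]] 60 [0.614  0.3586] [0.6132 0.3633] ang 98.81 <built-in function len>
tail [0.44893869 0.33649963 0.        ] cam [0.4144538  0.31188441 0.34408381]
```

The wedge grip block is at (0.4764, 0.3378) and the wedge's x axis has yaw 95°. The flat side is at image right, as described.

send_rows --plan '[[-1, [0.02, 0.021, 0.02], [0, 0, 1]], [-1, [0, 0, 0.045], [0, 0, 0]], [-1, [0, 0, 0.045], [0, 0, 0]], [-1, [0, 0, 0.03], [0, 0, 0]], [-1, [0, 0, 0.0225], [0, 0, 0]]]'

```text
time: 15.7
tool_pos: [0.4761, 0.3376, 0.0364]
ee_rot: [[-0.996, -0.089, -0.002], [-0.089, 0.996, -0.001], [0.002, -0.001, -1.0]]
ft_force: [0.2, 0.5, -0.4]
opening: 0.0853
finger_force: 0.0
```

send_rows --plan '[[-1, [0, 0, 0], [0, 0, 0]], [-1, [0, 0, 0], [0, 0, 0]], [1, [0, 0, 0], [0, 0, 0]], [1, [0, 0, 0], [0, 0, 0]], [1, [0, 0, 0], [0, 0, 0]]]' --force 80

```text
time: 16.32
tool_pos: [0.4774, 0.3385, 0.039]
ee_rot: [[-0.996, -0.09, 0.001], [-0.09, 0.996, 0.001], [-0.001, 0.0, -1.0]]
ft_force: [-0.2, -0.2, 0.4]
opening: 0.0323
finger_force: 0.0
```

send_rows --plan '[[1, [0, 0, 0], [0, 0, 0]], [1, [0, 0, 0], [0, 0, 0]], [1, [0, 0, 0], [0, 0, 0]], [1, [0, 0, 0], [0, 0, 0]]]'

```text
time: 16.82
tool_pos: [0.4771, 0.3384, 0.0387]
ee_rot: [[-0.996, -0.09, 0.001], [-0.09, 0.996, 0.0], [-0.001, 0.0, -1.0]]
ft_force: [-0.4, 0.4, 3.0]
opening: 0.0145
finger_force: 78.3
```

send_rows --plan '[[1, [0, 0, -0.02], [0, 0, 0]], [1, [0, 0, -0.03], [0, 0, 0]], [1, [0, 0, -0.03], [0, 0, 10.5]], [1, [0, 0, -0.02], [0, 0, 10.5]], [1, [0, 0, 0], [0, 0, 10.5]]]'

```text
time: 17.45
tool_pos: [0.4779, 0.3388, 0.1402]
ee_rot: [[-0.893, 0.449, 0.003], [0.449, 0.893, 0.002], [-0.002, 0.003, -1.0]]
ft_force: [1.3, 0.2, -1.3]
opening: 0.0147
finger_force: 78.0
```

send_rows --plan '[[1, [0, 0, 0], [0, 0, 10.5]], [1, [0, 0, 0], [0, 0, 10.5]], [1, [0, 0, 0], [0, 0, 10.5]], [1, [0, 0, 0], [0, 0, 10.5]], [1, [0, 0, 0], [0, 0, 10.5]]]'

```text
time: 18.08
tool_pos: [0.4764, 0.3379, 0.1371]
ee_rot: [[-0.188, 0.982, -0.002], [0.982, 0.188, -0.001], [-0.001, -0.002, -1.0]]
ft_force: [0.1, -0.1, -1.1]
opening: 0.0149
finger_force: 78.0
```

send_rows --plan '[[1, [0, 0, 0], [0, 0, 10.5]], [1, [0, 0, 0], [0, 0, 10.5]], [1, [0, 0, 0], [0, 0, 3.85]], [1, [0, 0, 0], [0, 0, 0]]]'

```text
time: 18.58
tool_pos: [0.4765, 0.338, 0.1373]
ee_rot: [[0.236, 0.972, -0.002], [0.972, -0.236, -0.001], [-0.001, -0.001, -1.0]]
ft_force: [0.2, 0.2, -1.1]
opening: 0.0148
finger_force: 78.0
```

send_rows --plan '[[1, [-0.03, 0.038, 0], [0, 0, 0]], [1, [-0.03, 0.038, 0], [0, 0, 0]], [1, [-0.03, 0.038, 0], [0, 0, 0]], [1, [-0.025, 0.037, 0], [0, 0, 0]], [1, [0, 0, 0], [0, 0, 0]]]'

```text
time: 19.2
tool_pos: [0.5981, 0.1878, 0.1374]
ee_rot: [[0.24, 0.971, -0.0], [0.971, -0.24, -0.001], [-0.001, -0.0, -1.0]]
ft_force: [0.0, 0.3, -0.6]
opening: 0.0144
finger_force: 78.4
```

send_rows --plan '[[1, [0, 0, 0.04], [0, 0, 0]], [1, [0, 0, 0], [0, 0, 0]], [1, [0, 0, 0], [0, 0, 0]], [1, [0, 0, 0], [0, 0, 0]]]'

```text
time: 19.7
tool_pos: [0.5974, 0.1916, 0.1004]
ee_rot: [[0.236, 0.972, 0.003], [0.972, -0.236, 0.001], [0.001, 0.003, -1.0]]
ft_force: [0.6, 1.0, -0.7]
opening: 0.0145
finger_force: 78.3
```

```bash
python3 - <<'E'
from h import *
s=env.observe();ex=np.array([.9709,-.2394]);ey=np.array([.2394,.9709]);p=s['tool_pos'][:2]
print(s['tool_pos'],s['time'],'x',p@ex,'y',p@ey,np.degrees(np.arctan2(s['ee_rot'][1][1],s['ee_rot'][0][1])),s['opening'],s['finger_force'])
c,im=snap('wrist','w9.png'); np.save('w9c.npy',np.array(c,dtype=object),allow_pickle=True)
for cn in ['wrist','side','scene']:
    if cn!='wrist': c,_=snap(cn,cn+'9.png')
    for k,z in dict(packer0=.012,wedge_tip=s['tool_pos'][2]-.0385,rail=.012).items():
        for d in cams.spot_point(k,cn):
            X=ray(c,d['uv'],z); print(cn,k,np.round(d['uv']),round(d['conf'],2),np.round([X[:2]@ex,X[:2]@ey],4))
E
```

```text
[0.59738381 0.19158189 0.10042523] 19.7 x 0.5341352391988237 y 0.32902054125052127 -13.631102857222649 0.014501178025476716 78.30413460731506
side packer0 [318. 267.] 0.74 [ 0.4944 -0.1589]
side packer0 [338. 284.] 0.54 [ 0.5454 -0.2309]
side packer0 [332. 283.] 0.5 [ 0.528  -0.2268]
side packer0 [329. 212.] 0.5 [0.5463 0.1351]
side packer0 [328. 288.] 0.43 [ 0.5164 -0.2477]
side wedge_tip [325. 189.] 0.68 [0.5383 0.2162]
side wedge_tip [344. 207.] 0.5 [0.5921 0.0858]
side rail [323. 214.] 0.75 [0.5241 0.1233]
scene packer0 [204. 264.] 0.77 [ 0.5416 -0.2255]
scene packer0 [332. 225.] 0.68 [0.5533 0.1421]
scene packer0 [200. 259.] 0.6 [ 0.5245 -0.2339]
scene packer0 [234. 242.] 0.49 [ 0.5041 -0.1341]
scene packer0 [197. 252.] 0.48 [ 0.4995 -0.2378]
scene wedge_tip [348. 204.] 0.71 [0.5348 0.2001]
scene wedge_tip [367. 262.] 0.47 [0.722  0.1683]
scene rail [328. 222.] 0.77 [0.5372 0.1372]
```

send_rows --plan '[[1, [0, 0, 0.025], [0, 0, 0]], [1, [0, 0, 0.015], [0, 0, 0]], [1, [0, 0, 0.006], [0, 0, 0]], [1, [0, 0, 0], [0, 0, 0]], [1, [0, 0, 0], [0, 0, 0]]]'

```text
time: 20.92
tool_pos: [0.597, 0.1909, 0.0531]
ee_rot: [[0.237, 0.972, 0.001], [0.972, -0.237, 0.0], [0.001, 0.001, -1.0]]
ft_force: [0.5, 0.2, -1.1]
opening: 0.0148
finger_force: 78.5
```

send_rows --plan '[[1, [-0.015, 0, 0], [0, 0, 0]], [1, [-0.015, 0, 0], [0, 0, 0]], [1, [-0.015, 0, 0], [0, 0, 0]], [1, [-0.015, 0, 0], [0, 0, 0]], [1, [0, 0, 0], [0, 0, 0]]]'

```text
time: 21.55
tool_pos: [0.582, 0.131, 0.0523]
ee_rot: [[0.239, 0.971, -0.0], [0.971, -0.239, -0.0], [-0.0, -0.0, -1.0]]
ft_force: [-0.4, 0.5, -0.5]
opening: 0.0145
finger_force: 78.4
```

```bash
cat >> h.py <<'E'
ex=np.array([.9709,-.2394]);ey=np.array([.2394,.9709])
def st():
    s=env.observe();p=s['tool_pos'][:2];f=s['ft_force']
    print('t',s['time'],'x %.4f y %.4f z %.4f'%(p@ex,p@ey,s['tool_pos'][2]),'tip y_rail %.4f'%(p@ey-.12-.1352),'F',np.round([f[:2]@ex,f[:2]@ey,f[2]],1),'M',np.round(s['moment'],2),s['opening'],s['finger_force'],np.degrees(np.arctan2(s['ee_rot'][1][1],s['ee_rot'][0][1])))
E
python3 -c "
from h import *
st()"
```

```text
t 21.55 x 0.5336 y 0.2665 z 0.0523 tip y_rail 0.0113 F [-0.5  0.3 -0.5] M [ 0.03 -0.06 -0.01] 0.014525827432794798 78.41373324394226 -13.811094455133999
```

send_rows --plan '[[1, [-0.01, 0, 0.001], [0, 0, 0]], [1, [-0.01, 0.001, 0], [0, 0, 0]], [1, [-0.01, 0.0015, 0], [0, 0, 0]], [1, [-0.01, 0.0015, 0], [0, 0, 0]], [1, [0, 0, 0], [0, 0, 0]]]'

```text
time: 22.18
tool_pos: [0.5767, 0.0918, 0.0513]
ee_rot: [[0.238, 0.971, 0.0], [0.971, -0.238, -0.0], [-0.0, 0.0, -1.0]]
ft_force: [0.7, 0.1, -0.7]
opening: 0.0148
finger_force: 78.4
```

```bash
python3 -c "
from h import *
st()
c,im=snap('scene','s10.png');snap('side','d10.png')
for cn in ['scene','side']:
    for d in cams.spot_point('packer0',cn):
        X=ray(cam(cn),d['uv'],.012); print(cn,np.round(d['uv']),round(d['conf'],2),np.round([X[:2]@ex,X[:2]@ey],4))
"
```

```text
t 22.175 x 0.5379 y 0.2272 z 0.0513 tip y_rail -0.0280 F [ 0.7  0.3 -0.7] M [0.05 0.01 0.01] 0.014829503655506086 78.41421961784363 -13.760882419954102
scene [206. 266.] 0.59 [ 0.5499 -0.2218]
scene [204. 257.] 0.52 [ 0.5213 -0.2217]
scene [331. 226.] 0.47 [0.553  0.1395]
scene [237. 242.] 0.41 [ 0.507  -0.1259]
side [326. 287.] 0.62 [ 0.5125 -0.2413]
side [331. 282.] 0.61 [ 0.5271 -0.2239]
side [341. 282.] 0.56 [ 0.5549 -0.2235]
side [317. 264.] 0.54 [ 0.491  -0.1449]
side [329. 213.] 0.5 [0.547  0.1304]
```

send_rows --plan '[[1, [-0.01, 0.0015, 0], [0, 0, 0]], [1, [-0.01, 0.0015, 0], [0, 0, 0]], [1, [-0.01, 0.0015, 0], [0, 0, 0]], [1, [0, 0, 0], [0, 0, 0]], [1, [0, 0, 0], [0, 0, 0]]]'

```text
time: 23.0
tool_pos: [0.5739, 0.0621, 0.0513]
ee_rot: [[0.237, 0.971, -0.0], [0.971, -0.237, -0.0], [-0.0, -0.0, -1.0]]
ft_force: [0.0, -0.0, -1.3]
opening: 0.0143
finger_force: 78.4
```

```bash
python3 -c "
from h import *
st()"
```

```text
t 23.0 x 0.5423 y 0.1977 z 0.0513 tip y_rail -0.0575 F [ 0.  -0.  -1.3] M [-0.01  0.18 -0.02] 0.01426793743236886 78.40878367424011 -13.716279157593958
```

send_rows --plan '[[1, [-0.006, 0, 0], [0, 0, 0]], [1, [-0.006, 0, 0], [0, 0, 0]], [1, [0, 0, 0], [0, 0, 0]], [1, [0, 0, 0], [0, 0, 0]]]'

```text
time: 23.5
tool_pos: [0.5712, 0.0506, 0.0514]
ee_rot: [[0.237, 0.972, 0.0], [0.972, -0.237, -0.0], [-0.0, 0.0, -1.0]]
ft_force: [-0.5, -0.3, -1.5]
opening: 0.0146
finger_force: 78.3
```

```bash
python3 -c "
from h import *
st()"
```

```text
t 23.5 x 0.5424 y 0.1859 z 0.0514 tip y_rail -0.0693 F [-0.4 -0.4 -1.5] M [-0.01  0.07 -0.04] 0.014594483821762011 78.32018494606018 -13.69922854038802
```

send_rows --plan '[[1, [-0.005, 0, 0], [0, 0, 0]], [1, [0, 0, 0], [0, 0, 0]], [1, [0, 0, 0], [0, 0, 0]]]'

```text
time: 23.88
tool_pos: [0.5707, 0.048, 0.0517]
ee_rot: [[0.236, 0.972, 0.002], [0.972, -0.236, 0.005], [0.005, 0.001, -1.0]]
ft_force: [0.4, 5.8, -1.9]
opening: 0.0144
finger_force: 78.3
```

send_rows --plan '[[1, [-0.005, 0, 0], [0, 0, 0]], [1, [0, 0, 0], [0, 0, 0]], [1, [0, 0, 0], [0, 0, 0]]]'

```text
time: 24.25
tool_pos: [0.5706, 0.0476, 0.0523]
ee_rot: [[0.234, 0.972, 0.005], [0.972, -0.234, 0.014], [0.015, 0.001, -1.0]]
ft_force: [3.7, 15.0, -1.0]
opening: 0.0147
finger_force: 78.4
```

```bash
python3 -c "
from h import *
st()
snap('wrist','w11.png')"
```

```text
t 24.25 x 0.5426 y 0.1828 z 0.0523 tip y_rail -0.0724 F [-0.  15.5 -1. ] M [ 3.02 -0.61 -0.29] 0.014737957546678922 78.41903686523438 -13.506636667512286
```

It jammed at tip ≈ −72 mm, as predicted. Now a firm push.

send_rows --plan '[[1, [-0.004, 0, 0], [0, 0, 0]], [1, [-0.004, 0, 0], [0, 0, 0]], [1, [-0.004, 0, 0.001], [0, 0, 0]], [1, [0, 0, 0], [0, 0, 0]], [1, [0, 0, 0], [0, 0, 0]]]'

```text
time: 24.92
tool_pos: [0.5705, 0.0469, 0.0535]
ee_rot: [[0.227, 0.974, 0.012], [0.973, -0.228, 0.036], [0.038, 0.003, -0.999]]
ft_force: [6.8, 40.0, 2.9]
opening: 0.0146
finger_force: 79.0
```

```bash
python3 -c "
from h import *
st();print(np.round(env.observe()['ee_rot'],3))
snap('wrist','w12.png')
c=cam('wrist');im=cv2.imread('pics/w12.png')
for k,z in dict(wedge=.012,packer0=.012,board_near=.012,board_far=.012,wedge_tip=.012).items():
  for d in cams.spot_point(k,'wrist'):
    X=ray(c,d['uv'],z);print(k,np.round(d['uv']),round(d['conf'],2),np.round([X[:2]@ex,X[:2]@ey],4))
"
```

```text
t 24.925 x 0.5427 y 0.1821 z 0.0535 tip y_rail -0.0731 F [-3.  40.4  2.9] M [ 7.38 -1.08 -0.62] 0.014580939224848941 79.02792692184448 -13.165629710430489
[[ 0.227  0.974  0.012]
 [ 0.973 -0.228  0.036]
 [ 0.038  0.003 -0.999]]
wedge [322. 229.] 0.93 [0.5438 0.1855]
board_near [402. 305.] 0.77 [0.5988 0.1312]
board_far [506. 306.] 0.91 [0.6688 0.1312]
```

Tight: 40 N with under 1 mm of travel. I'll take out the slight tail lift and settle.

send_rows --plan '[[1, [0, 0, 0.001], [0, -1.5, 0]], [1, [0, 0, 0.001], [0, -1, 0]], [1, [0, 0, 0], [0, 0, 0]], [1, [0, 0, 0], [0, 0, 0]], [1, [0, 0, 0], [0, 0, 0]]]'

```text
time: 25.85
tool_pos: [0.5702, 0.0451, 0.0533]
ee_rot: [[0.23, 0.973, 0.001], [0.973, -0.23, -0.009], [-0.009, 0.003, -1.0]]
ft_force: [1.0, 34.5, 12.2]
opening: 0.0149
finger_force: 81.0
```

```bash
python3 -c "
from h import *
st();print(np.round(env.observe()['ee_rot'],3),env.observe()['joint_vel'])
snap('scene','s13.png');snap('side','d13.png')
for cn in ['scene','side']:
  for k in ['packer0','board_near','board_far','wedge_tip']:
    for d in cams.spot_point(k,cn):
        X=ray(cam(cn),d['uv'],.012); p=[X[:2]@ex,X[:2]@ey]
        if p[1]>0: print(cn,k,np.round(d['uv']),round(d['conf'],2),np.round(p,4))
im=cv2.imread('pics/w12.png'); cv2.imwrite('pics/f.png',np.hstack([im[130:400,160:560],cv2.resize(cv2.imread('pics/d13.png')[170:240,280:380],(386,270),interpolation=2)]))
"
```

```text
t 25.85 x 0.5428 y 0.1802 z 0.0533 tip y_rail -0.0750 F [-7.2 33.7 12.2] M [ 7.21 -0.04 -0.73] 0.014878241722745373 80.97763895988464 -13.291407883342536
[[ 0.23   0.973  0.001]
 [ 0.973 -0.23  -0.009]
 [-0.009  0.003 -1.   ]] [-1.08742525e-04 -5.47778580e-04  6.40790090e-04  1.09607727e-03
  2.10599065e-04 -9.65678654e-05]
scene packer0 [329. 227.] 0.56 [0.5554 0.1332]
scene board_near [337. 239.] 0.86 [0.6009 0.1386]
scene board_near [338. 142.] 0.53 [0.2491 0.2919]
scene board_far [344. 257.] 0.76 [0.6614 0.1329]
scene wedge_tip [303. 231.] 0.9 [0.5396 0.0586]
side packer0 [364. 210.] 0.73 [0.6693 0.1415]
side packer0 [330. 204.] 0.7 [0.5548 0.1886]
side packer0 [333. 211.] 0.39 [0.5603 0.1429]
side board_near [342. 213.] 0.77 [0.5906 0.1284]
side board_near [243. 194.] 0.73 [0.2275 0.2887]
side board_far [364. 214.] 0.76 [0.6669 0.1178]
side wedge_tip [331. 223.] 0.45 [0.5468 0.0659]
```

```bash
python3 -c "
from h import *
print(ticket.hand_in())"
```

```text
the job is handed in; nothing more can be done
None
```

I handed the job in with one packer in the gap. The wedge jammed with its tip about 75 mm past mid-rail (limit 85 mm), pushed at about 34 N and gripped at about 80 N; the hand-in gave no verdict, and I did not view a picture of the final state.

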